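# Find the heat-tired rest on the brazing fixture and push its tag down

### The job

The torch has softened the spring of one of the three rests on the brazing fixture. With closed fingertips press each round rest in turn from the robot's left to its right and feel how it gives, then push the tag beside the softest one all the way down and take the hand away. Only touch and push: pull nothing up, leave the other two tags up, and leave the jar, tube, wire frames and other things on the bench where they are.

Things in the scene. Friction and masses are not known exactly. Their poses are not given: they have to be found in the camera images.
- fixture: steel deck plate 170 (x) x 430 (y) x 12 mm fixed to the bench; origin at the centre of its underside. Its x points away from the robot, y to the robot's left (turned up to 0.3 rad). Three look-alike bays, 130 mm apart along y, bay 1 at the robot's left: each has a sprung rest and, 80 mm nearer the robot, a tag.
- bay1_pad (a point): centre of the top of the left bay's sprung rest, unpressed (a point of the deck, it does not follow the rest): flat round cap, 56 mm diameter, 24 mm thick, on a coil spring, top 72 mm above the bench. Goes straight down at most 18 mm and springs back, force in proportion to depth: the soft one about 3 N at 10 mm, the others 6.5 and 11 N; which is which cannot be seen and varies.
- bay2_pad (a point): centre of the top of the middle bay's sprung rest, unpressed (a point of the deck, it does not follow the rest): flat round cap, 56 mm diameter, 24 mm thick, on a coil spring, top 72 mm above the bench. Goes straight down at most 18 mm and springs back, force in proportion to depth: the soft one about 3 N at 10 mm, the others 6.5 and 11 N; which is which cannot be seen and varies.
- bay3_pad (a point): centre of the top of the right bay's sprung rest, unpressed (a point of the deck, it does not follow the rest): flat round cap, 56 mm diameter, 24 mm thick, on a coil spring, top 72 mm above the bench. Goes straight down at most 18 mm and springs back, force in proportion to depth: the soft one about 3 N at 10 mm, the others 6.5 and 11 N; which is which cannot be seen and varies.
- bay1_tag (a point): centre of the top of the left bay's tag when raised (a point of the deck, does not follow the tag): brass T, flat head 30 x 30 x 5 mm, top 63 mm above the bench (0 to 3 mm lower at the start), its stem in a grey block 34 x 40 mm, top 40 mm above the bench. Slides down 18 mm against about 3 N of friction until the head meets the block; stays where left.
- bay2_tag (a point): centre of the top of the middle bay's tag when raised (a point of the deck, does not follow the tag): brass T, flat head 30 x 30 x 5 mm, top 63 mm above the bench (0 to 3 mm lower at the start), its stem in a grey block 34 x 40 mm, top 40 mm above the bench. Slides down 18 mm against about 3 N of friction until the head meets the block; stays where left.
- bay3_tag (a point): centre of the top of the right bay's tag when raised (a point of the deck, does not follow the tag): brass T, flat head 30 x 30 x 5 mm, top 63 mm above the bench (0 to 3 mm lower at the start), its stem in a grey block 34 x 40 mm, top 40 mm above the bench. Slides down 18 mm against about 3 N of friction until the head meets the block; stays where left.
- pad_p (a joint): depth (m) to which one of the three sprung rests is pressed: 0 unpressed, 0.018 bottomed, negative if pulled up. In the same bay as tag_p; which bay that is changes from run to run and is not told.
- pad_q (a joint): depth (m) to which one of the three sprung rests is pressed: 0 unpressed, 0.018 bottomed, negative if pulled up. In the same bay as tag_q; which bay that is changes from run to run and is not told.
- pad_r (a joint): depth (m) to which one of the three sprung rests is pressed: 0 unpressed, 0.018 bottomed, negative if pulled up. In the same bay as tag_r; which bay that is changes from run to run and is not told.
- tag_p (a joint): how far (m) the tag in the same bay as pad_p is pushed down: 0 to 0.003 at the start, 0.018 fully down, negative if pulled up.
- tag_q (a joint): how far (m) the tag in the same bay as pad_q is pushed down: 0 to 0.003 at the start, 0.018 fully down, negative if pulled up.
- tag_r (a joint): how far (m) the tag in the same bay as pad_r is pushed down: 0 to 0.003 at the start, 0.018 fully down, negative if pulled up.
- frame_a: open wire cage soldered from 4 mm brass rod, pyramid-topped, 97 mm across, 75 mm high, in front of the fixture; origin at the centre of its underside; leave alone
- frame_b: the same kind of brass wire cage, 108 mm across, 85 mm high, on the bench to the left; origin at the centre of its underside; leave alone
- flux_jar: small white-capped jar, 28 mm diameter, 45 mm high, on the fixture deck between bays 1 and 2; origin at the centre of its underside; leave alone
- ferrule: short brass tube, 30 mm diameter, 30 mm high, upright on the deck between bays 2 and 3; origin at the centre of its underside; leave alone
- driver: screwdriver lying on the bench to the right; leave alone
- brick: firebrick offcut 110 x 75 x 50 mm on the bench to the right; origin at the centre of its underside; leave alone
- rod: brass rod 130 mm long, 10 mm thick, lying in front of the fixture; leave alone

How it is judged:
By the outcome, as a careful person would: the job done as asked, in the order asked, and still so for the second after the job is handed in, with the robot touching nothing.
It also fails if it takes over 48 s, if anything falls off the work surface, if the arm or the gripper's body presses on something with over 40 N, if the wrist force passes 120 N, or if a joint passes its speed limit or range.

### The arm

A 7-joint arm with a two-finger parallel gripper is mounted at the origin on the work surface. World frame = base frame: x ahead of the robot, y to its left, z up, the work surface at z = 0. Lengths are in m, angles in rad, forces in N, time in s.
With the tool pointing down it reaches from about 0.35 to 0.9 m from the base axis. Payload 8.1 kg.
Tool frame: the origin (TCP) lies on the centre line of the jaws, within the pads' length; the fingertips stand 19 mm ahead of it and the grasp point (between the pads) is the TCP (arm.tip_reach is the distance from the TCP to the fingertips, in m); z points along the fingers, y is the line along which they close (so a half turn about z gives the same grasp; the last joint's range is limited). The gripper opens to 92 mm and grips with 3 to 60 N. Pads are 19 mm wide; open, the fingers measure 130 mm over their backs; the gripper's body (75 mm by 190 mm) begins 47 mm behind the grasp point.
Start: joints at [-1.384, 0.434, 0.025, 1.573, -0.012, 1.134, -0.075], TCP at [0.179, 0.599, 0.216] pointing down, gripper open.
Joint ranges: [-2.62, 2.62], [-0.44, 2.09], [-1.27, 1.32], [0.08, 2.57], [-1.32, 4.46], [0.12, 2], [-2.74, 2.74]. Speed limits (rad/s): [2.22, 2.22, 3.01, 3.01, 3.14, 3.14, 3.14].

### API

Orientations are given as a rotation vector (axis times angle).
In Python, from cell import arm gives the robot as it stands.
- The arm moves only by the tool arm_command, never from a script. Its argument "targets" is a list that holds one entry, the list of rows, each a list of 6 numbers: the shift along the tool's x, y, z in m, then the turn, a rotation vector about the tool's x, y, z in rad. A call has 1 to 10 rows; each row shifts and turns the commanded pose from where the row before left it, along the tool's axes as they then stand; what a row does not reach is not made up. A row lasts 1/8 s, in which the tool goes at most 62.5 mm and 10.7 degrees, less where a joint would pass 70% of its speed; a pose out of reach is approached as far as the arm can. A call with a gripper value outside its range is refused whole. "jaw" is the finger opening in m, from 0 to 0.0918, set as the call begins (left out, the last holds). The fingers move at their own pace and stop on an object; "newtons" is the grip in N (left out, the last holds). Time passes only in rows, so rows that do not move let the fingers close. It gives the time, the measured TCP pose, the force, the opening and the grip force at its end, in the units of the state.
- arm.observe(): the state, without advancing time (a new reading comes with each control period).
- arm.get_image(name): name is "scene" or "top" or "wrist"; returns a dict with "pixels" (480x640x3 uint8, red, green, blue), "z_map" (480x640 float32, m along the optical axis (not along the pixel's ray), 0 where there is no reading), "fx", "fy", "cx", "cy" (pixels), "xyz" and "rotation" of the camera in the world; the wrist camera has in their place "T_tool_cam" (4x4, takes a point from camera to tool coordinates, whose origin is the TCP and whose axes are the flange's). Camera axes: x right, y down, z forward; pixel columns grow to the right and rows downward; lengths in m; the calibration is good to about 2 mm. The wrist camera is an equidistant fisheye: a pixel r from the principal point sees the ray r / f radians off the axis. A picture is of the moment at which its call begins: read the wrist's pose just before it.
- arm.sign_off(): hands the job in; it is judged then, once.
The state is a dict: "clock": time; "joints": joint angles; "dq": joint speeds; "joint_efforts": joint torques, N m; "position": TCP position; "ee_rot": TCP orientation; "force": force on the tool from outside, world axes, zero at the start; "ft_torque": the same for the moment, N m; "width": opening from 0.0 (shut) to 1.0 (fully open); "gripper_force": force on a finger pad.
Only numpy, scipy, OpenCV 4.12 (cv2) and the standard library are available. Lean on these libraries where they do the work, as an engineer would, in place of code of your own. Each camera call takes 0.05 s, during which the arm holds its last target. There are 200 camera calls.

## Working session

There is one attempt and no reset: what is moved stays moved. The work goes in short steps, Python scripts to look and compute and a tool call to move; the robot and the scene stay as the last step left them, time stands still between calls to the robot, and variables do not carry over. Pictures are saved under pics/ and viewed, at most 10 in all, crops included, and the job is handed in when it is done.

Besides the shell and the picture viewer there is one more tool, called after "Emit:" as name(argument=value, ...) on one line, values as JSON. arm_command: Moves the arm, as the interface text tells. Its arguments: {"type":"object","properties":{"targets":{"type":"array","items":{"type":"array","items":{"type":"array","items":{"type":"number"}}}},"jaw":{"type":"number"},"newtons":{"type":"number"}},"required":["targets"]}

```bash
mkdir -p pics; ls
python3 - <<'E'
from cell import arm
import cv2,numpy as np
s=arm.observe();print(s)
for n in("top","scene"):
    d=arm.get_image(n);np.savez(f"{n}.npz",**d)
    cv2.imwrite(f"pics/{n}1.png",d["pixels"][:,:,::-1]);print(n,d["xyz"],d["rotation"],d["fx"],d["cx"],d["cy"])
E
```

```text
pics
{'clock': 0.0, 'joints': array([-1.38357202,  0.43518607,  0.02496792,  1.57406467, -0.01160855,
        1.13399603, -0.07507143]), 'dq': array([-0.00020599, -0.00040804,  0.00144489, -0.00053912,  0.00098205,
       -0.00034211,  0.00029221]), 'joint_efforts': array([-1.17270943e-04, -6.67837214e+01,  9.84888487e-01, -3.14473271e+01,
       -6.05750293e-02,  4.27895319e-02,  1.90894953e-04]), 'position': array([0.17851841, 0.59843057, 0.21478039]), 'ee_rot': array([-4.53711998e-01, -3.10856390e+00,  2.36599725e-03]), 'force': array([-0.97256401,  0.55195147,  0.25255199]), 'ft_torque': array([-0.001152  , -0.03646994, -0.01384595]), 'gripper_force': 0.0, 'width': 1.002458231157082}
top [0.46400675 0.02149804 1.19723627] [-2.23068916  2.17151696 -0.05332681] 530.1449925335088 316.66938864314403 230.16307182694584
scene [ 1.16201959 -0.25225659  1.02904129] [-2.10267751 -1.51166556  0.46540369] 528.5007848207238 318.0693477220229 240.35176280744773
```

View pics/top1.png

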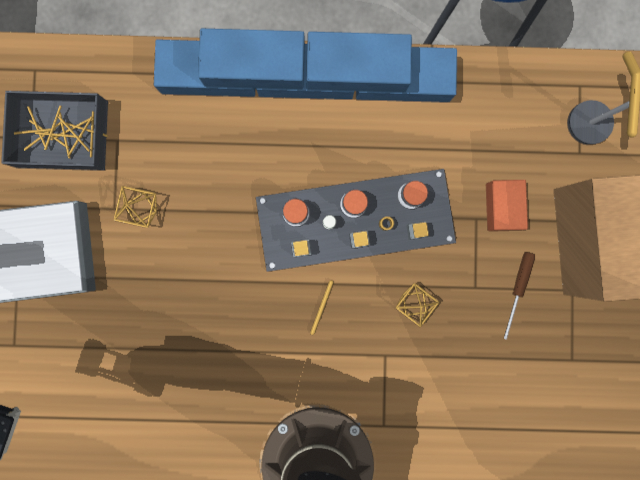

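View pics/scene1.png

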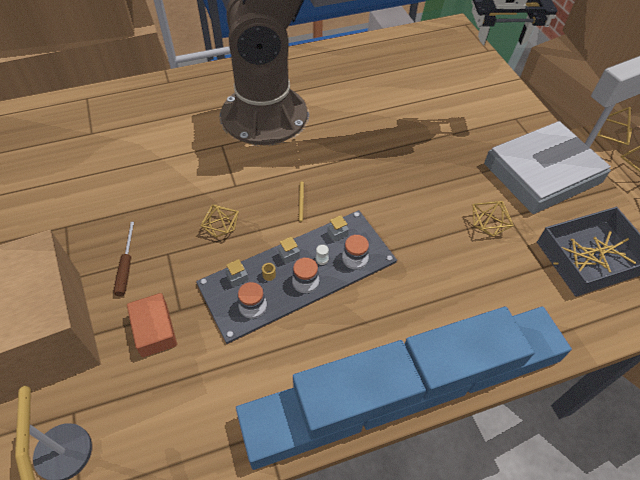

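The top view shows orange caps at about (295,212), (354,204) and (414,194), with tags at (302,248), (360,239) and (420,230). The jar is at (329,222) and the ferrule at (387,223). The scene view agrees.

```bash
cat > h.py <<'E'
import numpy as np,cv2
from scipy.spatial.transform import Rotation as R
def cloud(d):
    v,u=np.mgrid[:480,:640];z=d["z_map"]
    c=np.stack([(u-d["cx"])/d["fx"]*z,(v-d["cy"])/d["fy"]*z,z],-1)
    r=np.asarray(d["rotation"]);r=R.from_rotvec(r) if r.ndim==1 else R.from_matrix(r)
    return c@r.as_matrix().T+d["xyz"],r
def plane(d,u,v,h):
    _,r=cloud(d);k=r.as_matrix()@[(u-d["cx"])/d["fx"],(v-d["cy"])/d["fy"],1]
    return d["xyz"]+k*(h-d["xyz"][2])/k[2]
E
python3 - <<'E'
from h import *
for n in("top","scene"):
    d=dict(np.load(n+".npz"));P,_=cloud(d)
    hsv=cv2.cvtColor(d["pixels"],cv2.COLOR_RGB2HSV);h,s,v=cv2.split(hsv)
    reg=(P[...,0]>.4)&(P[...,0]<.75)&(P[...,1]>-.26)&(P[...,1]<.2)
    print(n,"deck",[np.median(P[...,2][reg&(s<90)&(v<120)&(P[...,2]>0)])])
    for nm,m,z,lo in(("pad",(h<11)&(s>130),.072,60),("tag",(h>14)&(h<28)&(s>100)&(v>120)&(P[...,2]>.05),.061,40)):
        k,l,st,c=cv2.connectedComponentsWithStats((m&reg&(P[...,2]>z-.007)).astype(np.uint8))
        for i in range(1,k):
            if st[i,4]>lo: q=P[l==i];print(nm,st[i],c[i].round(1),"ray",plane(d,*c[i],z).round(4),"cloud",np.median(q,0).round(4))
E
```

```text
top deck [np.float64(0.01126306995333648)]
pad [403 181  24  24 430] [414.9 192.6] ray [ 0.5995 -0.1902  0.072 ] cloud [ 0.5992 -0.1904  0.0712]
pad [344 190  23  24 431] [355.1 201.6] ray [ 0.5767 -0.0629  0.072 ] cloud [ 0.5764 -0.063   0.0708]
pad [283 199  24  24 429] [295.  210.6] ray [0.554  0.0645 0.072 ] cloud [0.5534 0.0642 0.0714]
tag [413 223  15  15 186] [420.  229.8] ray [ 0.5209 -0.2047  0.061 ] cloud [ 0.5207 -0.2047  0.0611]
tag [353 232  15  15 182] [360.3 238.6] ray [ 0.4985 -0.077   0.061 ] cloud [ 0.498  -0.0769  0.0601]
tag [293 241  16  15 184] [300.4 247.8] ray [0.4754 0.0509 0.061 ] cloud [0.4751 0.0516 0.0599]
scene deck [np.float64(0.010675958157763343)]
pad [346 235  22  20 281] [356.6 244.6] ray [0.5583 0.0605 0.072 ] cloud [0.5577 0.0612 0.0699]
pad [294 258  23  21 316] [305.2 267.9] ray [ 0.5807 -0.0667  0.072 ] cloud [ 0.5797 -0.0661  0.0703]
pad [239 283  24  22 374] [250.3 293. ] ray [ 0.6036 -0.1937  0.072 ] cloud [ 0.6022 -0.1934  0.0704]
tag [330 215  17  14 133] [338.2 221.8] ray [0.4781 0.047  0.061 ] cloud [0.4768 0.0476 0.0594]
tag [280 237  17  14 144] [288.3 243.6] ray [ 0.5009 -0.0803  0.061 ] cloud [ 0.4999 -0.08    0.0594]
tag [227 259  17  16 159] [235.  266.5] ray [ 0.523  -0.2078  0.061 ] cloud [ 0.5233 -0.2077  0.0606]
```

```bash
cat >> h.py <<'E'
PT=dict(p1=(.556,.0625),p2=(.5787,-.0648),p3=(.6015,-.192),t1=(.4768,.049),t2=(.4997,-.0787),t3=(.522,-.206))
def rel(x,y,tipz):
    from cell import arm
    s=arm.observe();M=R.from_rotvec(s["ee_rot"]).as_matrix()
    print(s["clock"],s["position"].round(4),s["force"].round(2),"zaxis",M[:,2].round(4))
    print("tool shift",(M.T@(np.array([x,y,tipz+arm.tip_reach])-s["position"])).round(4))
E
python3 -c "
from h import *
rel(*PT['p1'],.13)"
```

```text
0.1 [0.1785 0.5985 0.2148] [ 0.21  0.48 -0.24] zaxis [-3.0e-04 -1.4e-03 -1.0e+00]
tool shift [-0.5149 -0.4056  0.0665]
```

Emit:
arm_command(targets=[[[-0.025,-0.02,0,0,0,0],[-0.045,-0.035,0,0,0,0],[-0.045,-0.035,0,0,0,0],[-0.045,-0.035,0,0,0,0],[-0.045,-0.035,0,0,0,0],[-0.045,-0.035,0,0,0,0],[-0.045,-0.035,0,0,0,0],[-0.045,-0.035,0,0,0,0],[-0.045,-0.035,0,0,0,0],[-0.045,-0.035,0,0,0,0]]], jaw=0, newtons=10)

```text
clock: 1.35
position: [0.4956, 0.1534, 0.2154]
ee_rot: [-0.453, -3.109, -0.0]
force: [0.6, 0.7, 0.1]
width: 0.011
gripper_force: 0.0
```

Emit:
arm_command(targets=[[[-0.04,-0.035,0,0,0,0],[-0.025,-0.02,0.01,0,0,0],[0,0,0.02,0,0,0],[0,0,0.02,0,0,0],[0,0,0,0,0,0],[0,0,0,0,0,0],[0,0,0,0,0,0]]])

```text
clock: 2.22
position: [0.542, 0.0839, 0.1664]
ee_rot: [0.453, 3.107, 0.001]
force: [-0.4, 0.0, 0.5]
width: 0.005
gripper_force: 0.0
```

Run:
```python
from h import *
from cell import arm
rel(*PT['p1'],.085)
s=arm.observe();print(s["joints"].round(2),s["width"])
d=arm.get_image("wrist");print({k:v for k,v in d.items() if k not in("pixels","z_map")})
cv2.imwrite("pics/w1.png",d["pixels"][:,:,::-1])
```

```text
2.225 [0.542  0.0839 0.1664] [-0.42  0.01  0.48] zaxis [ 1.4e-03  4.0e-04 -1.0e+00]
tool shift [-0.0195 -0.0166  0.0624]
[-0.47  0.36  0.29  1.84 -0.12  0.95  1.16] 0.004838913758063326
{'fx': 371.64829954431775, 'fy': 371.64829954431775, 'cx': 318.2616480093872, 'cy': 240.02781503053689, 'T_tool_cam': array([[ 5.50661317e-04, -9.68920337e-01, -2.47372346e-01,
         6.60830567e-02],
       [ 9.99999842e-01,  5.62225467e-04,  2.38892536e-05,
         1.67446100e-04],
       [ 1.15932249e-04, -2.47372320e-01,  9.68920493e-01,
        -1.70239754e-01],
       [ 0.00000000e+00,  0.00000000e+00,  0.00000000e+00,
         1.00000000e+00]])}
```

View pics/w1.png

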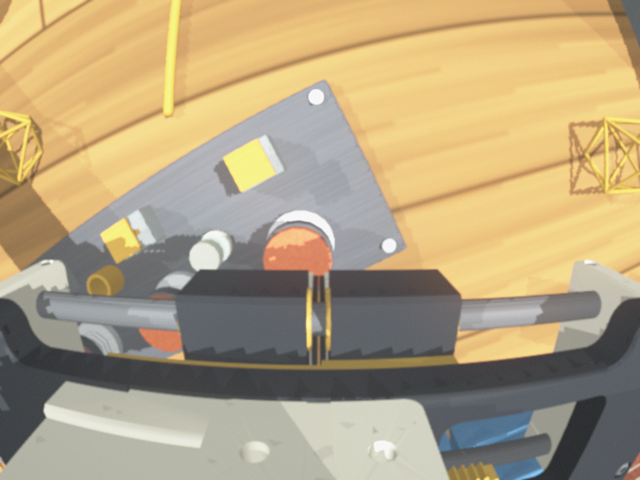

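The wrist view shows the closed fingers over cap 1 (298,250), slightly short of it, and tag 1 at (250,163). That agrees with the top-view estimate.

Emit:
arm_command(targets=[[[-0.0195,-0.0165,0,0,0,0],[0,0,0.02,0,0,0],[0,0,0.02,0,0,0],[0,0,0.012,0,0,0],[0,0,0.01,0,0,0],[0,0,0,0,0,0],[0,0,0,0,0,0],[0,0,0,0,0,0],[0,0,0,0,0,0]]])

```text
clock: 3.4
position: [0.5557, 0.0624, 0.1039]
ee_rot: [0.454, 3.108, 0.0]
force: [0.6, 0.3, 0.8]
width: 0.008
gripper_force: 0.0
```

Run:
```python
from h import *
from cell import arm
rel(*PT['p1'],.062)
s=arm.observe();M=R.from_rotvec(s["ee_rot"]).as_matrix()
d=arm.get_image("wrist");px=d["pixels"];h,sa,v=cv2.split(cv2.cvtColor(px,cv2.COLOR_RGB2HSV))
k,l,st,c=cv2.connectedComponentsWithStats(((h>20)&(h<32)&(sa>170)&(v>150)).astype(np.uint8))
T=d["T_tool_cam"]
for i in range(1,k):
  if 300<st[i,4]<8000:
    a=(c[i]-[d["cx"],d["cy"]])/d["fx"];t=np.hypot(*a);ray=np.r_[a/t*np.sin(t),np.cos(t)]
    o=M@T[:3,3]+s["position"];k2=M@T[:3,:3]@ray
    print(st[i],c[i].round(),(o+k2*(.061-o[2])/k2[2]).round(4))
```

```text
3.4 [0.5557 0.0624 0.1039] [0.64 0.28 0.75] zaxis [ 6.e-04  2.e-04 -1.e+00]
tool shift [-0.0003  0.0002  0.0229]
```

Emit:
arm_command(targets=[[[0,0,0.009,0,0,0],[0,0,0.005,0,0,0],[0,0,0.004,0,0,0],[0,0,0,0,0,0],[0,0,0,0,0,0],[0,0,0,0,0,0]]])

```text
clock: 4.2
position: [0.5556, 0.0623, 0.0857]
ee_rot: [0.454, 3.108, 0.0]
force: [0.4, -1.0, 0.2]
width: 0.004
gripper_force: 0.0
```

Emit:
arm_command(targets=[[[0,0,0.003,0,0,0],[0,0,0.003,0,0,0],[0,0,0,0,0,0],[0,0,0,0,0,0],[0,0,0,0,0,0]]])

```text
clock: 4.82
position: [0.5555, 0.0623, 0.0796]
ee_rot: [0.454, 3.109, 0.0]
force: [-0.7, 0.1, -0.2]
width: 0.004
gripper_force: 0.0
```

Emit:
arm_command(targets=[[[0,0,0,0,0,0]]])

```text
clock: 4.95
position: [0.5555, 0.0624, 0.0796]
ee_rot: [0.454, 3.108, 0.0]
force: [0.6, 0.9, -0.6]
width: 0.005
gripper_force: 0.0
```

Emit:
arm_command(targets=[[[0,0,-0.01,0,0,0],[0,0,-0.014,0,0,0],[0,0,-0.02,0,0,0],[0,0,0,0,0,0],[0,0,0,0,0,0]]])

```text
clock: 5.58
position: [0.5554, 0.0624, 0.1236]
ee_rot: [0.454, 3.108, 0.0]
force: [-0.1, 0.0, -0.4]
width: 0.007
gripper_force: 0.0
```

```bash
python3 -c "
from h import *
rel(*PT['p2'],.085)"
```

```text
5.575 [0.5554 0.0624 0.1236] [-0.05  0.01 -0.43] zaxis [ 3.e-04  2.e-04 -1.e+00]
tool shift [-0.0587 -0.1152  0.0196]
```

Force was about zero at a 10 mm nominal depth, so I'll check tip reach and whether contact happened before going on.

Emit:
arm_command(targets=[[[0,0,0.02,0,0,0],[0,0,0.014,0,0,0],[0,0,0.01,0,0,0],[0,0,0,0,0,0],[0,0,0,0,0,0]]])

```text
clock: 6.2
position: [0.5557, 0.0623, 0.0798]
ee_rot: [0.454, 3.108, 0.0]
force: [0.6, -0.5, 0.1]
width: 0.003
gripper_force: 0.0
```

Run:
```python
from h import *
from cell import arm
print(arm.tip_reach,arm.observe()["force"],arm.observe()["joint_efforts"])
d=arm.get_image("scene");P,_=cloud(d)
print(P[235:255:3,345:370:4,2].round(3))
cv2.imwrite("pics/s2.png",cv2.resize(d["pixels"][190:320,260:420,::-1],None,fx=4,fy=4))
```

```text
0.019 [ 0.64034912 -0.48731188  0.08590592] [-5.22290706e-03 -6.08260989e+01  4.61165205e+00 -2.35569388e+01
  1.14145325e-02  9.49721108e-02  3.19156505e-03]
[[0.017 0.01  0.119 0.12  0.117 0.117 0.013]
 [0.012 0.068 0.108 0.107 0.106 0.11  0.009]
 [0.011 0.069 0.096 0.097 0.098 0.069 0.012]
 [0.059 0.068 0.069 0.069 0.072 0.069 0.01 ]
 [0.064 0.07  0.072 0.069 0.073 0.068 0.06 ]
 [0.054 0.067 0.066 0.072 0.067 0.071 0.009]
 [0.047 0.06  0.07  0.073 0.068 0.057 0.009]]
```

View pics/s2.png

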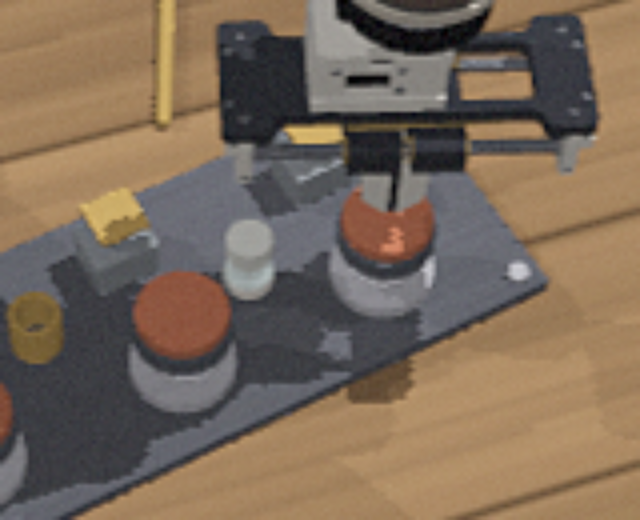

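The crop shows the cap still up (z≈0.070) with the finger ending at about (395,210), just above or touching the cap. I'll feel downward in small steps.

Emit:
arm_command(targets=[[[0,0,0.003,0,0,0],[0,0,0,0,0,0],[0,0,0,0,0,0]]])

```text
clock: 6.62
position: [0.5555, 0.0624, 0.0766]
ee_rot: [0.454, 3.109, 0.0]
force: [-0.7, -0.4, -0.0]
width: 0.004
gripper_force: 0.0
```

Emit:
arm_command(targets=[[[0,0,0.003,0,0,0],[0,0,0,0,0,0],[0,0,0,0,0,0]]])

```text
clock: 7.0
position: [0.5554, 0.0623, 0.0735]
ee_rot: [-0.454, -3.109, 0.0]
force: [0.7, 0.1, -0.2]
width: 0.006
gripper_force: 0.0
```

Emit:
arm_command(targets=[[[0,0,0.003,0,0,0],[0,0,0,0,0,0],[0,0,0,0,0,0]]])

```text
clock: 7.38
position: [0.5555, 0.0624, 0.0705]
ee_rot: [-0.454, -3.109, -0.0]
force: [0.4, 0.4, -0.5]
width: 0.007
gripper_force: 0.0
```

Run:
```python
from h import *
from cell import arm
print(arm.observe()["force"],arm.observe()["joint_efforts"].round(2))
d=arm.get_image("scene");P,_=cloud(d)
print(P[235:255:3,345:370:4,2].round(3))
np.savez("s3.npz",**d)
d=arm.get_image("wrist");np.savez("w3.npz",**d)
```

```text
[ 0.39598558  0.35660995 -0.49867917] [-0.000e+00 -6.186e+01  4.710e+00 -2.327e+01  2.000e-02  9.000e-02
  0.000e+00]
[[0.018 0.153 0.152 0.153 0.117 0.152 0.152]
 [0.009 0.068 0.106 0.109 0.109 0.109 0.01 ]
 [0.01  0.069 0.097 0.097 0.097 0.097 0.01 ]
 [0.058 0.071 0.069 0.081 0.086 0.071 0.011]
 [0.06  0.069 0.072 0.075 0.069 0.074 0.062]
 [0.059 0.073 0.072 0.071 0.072 0.073 0.011]
 [0.047 0.061 0.067 0.066 0.069 0.061 0.009]]
```

Emit:
arm_command(targets=[[[0,0,0.003,0,0,0],[0,0,0,0,0,0],[0,0,0,0,0,0]]])

```text
clock: 7.85
position: [0.5554, 0.0623, 0.0675]
ee_rot: [-0.454, -3.109, 0.0]
force: [-1.0, 0.4, 0.6]
width: 0.004
gripper_force: 0.0
```

Emit:
arm_command(targets=[[[0,0,0.003,0,0,0],[0,0,0,0,0,0],[0,0,0,0,0,0]]])

```text
clock: 8.22
position: [0.5555, 0.0623, 0.0645]
ee_rot: [-0.454, -3.109, -0.0]
force: [0.4, -0.1, -0.2]
width: 0.004
gripper_force: 0.0
```

Run:
```python
from h import *
from cell import arm
print(arm.observe()["force"],arm.observe()["joint_efforts"].round(2))
d=arm.get_image("scene");P,_=cloud(d)
print(P[235:259:3,345:370:4,2].round(3))
cv2.imwrite("pics/s4.png",cv2.resize(d["pixels"][190:290,290:420,::-1],None,fx=5,fy=5))
```

```text
[ 0.44112443 -0.10587235 -0.20167356] [-0.000e+00 -6.217e+01  4.730e+00 -2.294e+01  2.000e-02  9.000e-02
  0.000e+00]
[[0.017 0.152 0.157 0.153 0.116 0.151 0.15 ]
 [0.011 0.068 0.11  0.106 0.107 0.106 0.012]
 [0.01  0.073 0.097 0.094 0.098 0.095 0.011]
 [0.061 0.076 0.087 0.082 0.08  0.069 0.01 ]
 [0.06  0.071 0.069 0.068 0.069 0.071 0.061]
 [0.057 0.067 0.071 0.073 0.068 0.071 0.012]
 [0.049 0.062 0.064 0.069 0.067 0.06  0.01 ]
 [0.023 0.049 0.06  0.063 0.058 0.053 0.009]]
```

View pics/s4.png

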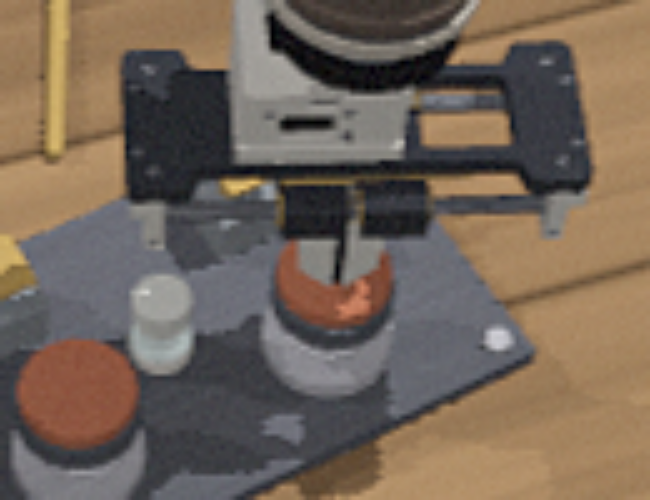

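The crop shows the finger's lower edge at (340,280), still on or just above the cap. I'll measure the tip in the wrist depth map taken earlier.

Run:
```python
from h import *
from cell import arm
s=arm.observe();print(s["position"])
for d in (dict(np.load("w3.npz")),arm.get_image("wrist")):
    v,u=np.mgrid[:480,:640];a=np.stack([u-d["cx"],v-d["cy"]],-1)/d["fx"];t=np.hypot(a[...,0],a[...,1])+1e-9
    z=d["z_map"];c=np.concatenate([a/t[...,None]*np.tan(t)[...,None]*z[...,None],z[...,None]],-1)
    T=d["T_tool_cam"];Q=c@T[:3,:3].T+T[:3,3]
    for r in range(225,345,10):print(r,[tuple((Q[r,k]*1000).round().astype(int).tolist()) for k in (270,290,304,312,325,335)])
cv2.imwrite("pics/w4.png",d["pixels"][:,:,::-1])
```

```text
[0.55549366 0.06236218 0.06453376]
225 [(18, -30, 57), (20, -17, 47), (28, -7, 10), (28, -3, 8), (28, 3, 7), (28, 8, 9)]
235 [(11, -31, 58), (23, -14, 8), (26, -6, -2), (26, -3, -2), (25, 3, -2), (26, 8, -3)]
245 [(5, -31, 57), (20, -13, -1), (21, -7, -2), (21, -3, -3), (21, 3, -3), (21, 8, -3)]
255 [(-2, -31, 56), (16, -13, -2), (16, -7, -2), (16, -3, -3), (16, 3, -2), (16, 8, -3)]
265 [(8, -24, 8), (11, -13, -2), (11, -7, -4), (11, -3, -3), (11, 3, -2), (11, 8, -2)]
275 [(36, -11, -87), (37, -6, -88), (36, -3, -87), (11, -3, -18), (11, 3, -16), (36, 4, -87)]
285 [(36, -10, -94), (36, -6, -94), (36, -3, -94), (10, -2, -25), (11, 3, -29), (36, 4, -94)]
295 [(36, -10, -99), (36, -6, -99), (37, -3, -101), (10, -2, -36), (33, 2, -91), (36, 4, -99)]
305 [(35, -10, -102), (35, -6, -102), (35, -3, -101), (31, -1, -93), (31, 2, -92), (35, 4, -102)]
315 [(33, -10, -102), (33, -6, -102), (33, -3, -103), (66, 0, -170), (30, 2, -95), (33, 4, -103)]
325 [(30, -10, -102), (30, -6, -101), (30, -3, -102), (27, -1, -95), (27, 2, -95), (30, 4, -102)]
335 [(28, -10, -101), (28, -6, -102), (28, -3, -10
[... 458 characters left out ...]
, (13, 3, -8), (13, 8, -9)]
275 [(36, -11, -87), (36, -7, -88), (36, -3, -87), (11, -3, -16), (11, 3, -17), (36, 4, -87)]
285 [(36, -10, -94), (37, -6, -94), (37, -3, -94), (10, -2, -25), (11, 3, -29), (36, 4, -93)]
295 [(36, -10, -100), (36, -6, -99), (36, -3, -99), (9, -2, -35), (32, 2, -88), (37, 4, -100)]
305 [(35, -9, -102), (35, -5, -102), (35, -3, -102), (31, -1, -92), (31, 2, -93), (35, 4, -102)]
315 [(33, -10, -102), (33, -6, -101), (33, -3, -102), (30, -1, -95), (29, 2, -94), (32, 4, -101)]
325 [(31, -10, -102), (31, -6, -102), (30, -3, -102), (27, -1, -96), (28, 2, -96), (31, 4, -102)]
335 [(28, -10, -101), (28, -6, -101), (29, -3, -103), (5, -2, -59), (23, 2, -92), (28, 4, -101)]
```

View pics/w4.png

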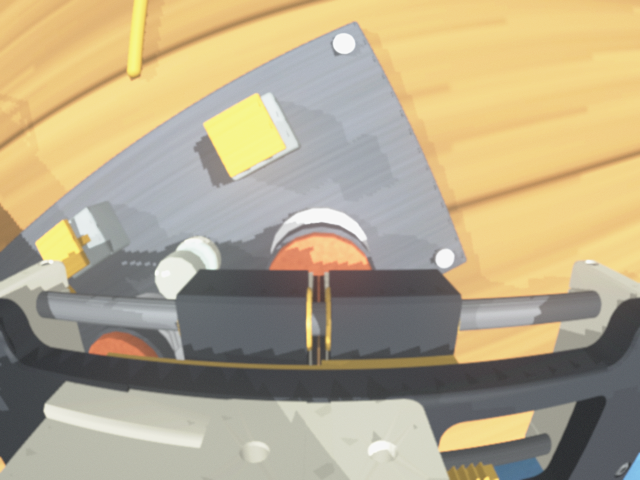

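Wrist depth puts the cap top at world z≈0.073 and unmoved. The visible finger ends at about tool z −10 mm, so the real tips are about 29 mm short of the stated reach. I'll find contact by feel instead.

Emit:
arm_command(targets=[[[0,0,0.003,0,0,0],[0,0,0,0,0,0],[0,0,0,0,0,0]]])

```text
clock: 8.7
position: [0.5554, 0.0623, 0.0615]
ee_rot: [-0.454, -3.109, 0.0]
force: [0.3, -0.4, -0.1]
width: 0.007
gripper_force: 0.0
```

Emit:
arm_command(targets=[[[0,0,0.003,0,0,0],[0,0,0,0,0,0],[0,0,0,0,0,0]]])

```text
clock: 9.07
position: [0.5556, 0.0624, 0.0587]
ee_rot: [0.454, 3.108, 0.0]
force: [-0.0, -0.5, 3.1]
width: 0.004
gripper_force: 1.4
```

```bash
cat >> h.py <<'E'
def wz():
    from cell import arm
    s=arm.observe();d=arm.get_image("wrist")
    v,u=np.mgrid[:480,:640];a=np.stack([u-d["cx"],v-d["cy"]],-1)/d["fx"];t=np.hypot(a[...,0],a[...,1])+1e-9
    z=d["z_map"];c=np.concatenate([a/t[...,None]*np.tan(t)[...,None]*z[...,None],z[...,None]],-1)
    T=d["T_tool_cam"];Q=c@T[:3,:3].T+T[:3,3]
    M=R.from_rotvec(s["ee_rot"]).as_matrix()
    return s,d,Q,Q@M.T+s["position"]
E
python3 - <<'E'
from h import *
s,d,Q,W=wz();print(s["position"],s["force"],s["joint_efforts"].round(2))
print("cap z",np.median(W[252:264,300:335,2]))
for r in range(264,284,2):print(r,[tuple((Q[r,k]*1000).round().astype(int).tolist()) for k in (300,308,312,318,325,330)])
E
```

```text
[0.55564823 0.06238184 0.05867875] [-0.03713865 -0.47895864  3.11743522] [-2.000e-02 -6.102e+01  4.580e+00 -2.191e+01  0.000e+00  6.000e-02
  0.000e+00]
cap z 0.07063070065867477
264 [(15, -8, -12), (14, -4, -11), (14, -3, -11), (14, 0, -12), (14, 3, -11), (15, 5, -13)]
266 [(13, -8, -11), (14, -4, -12), (14, -3, -12), (14, 0, -12), (14, 3, -12), (14, 5, -13)]
268 [(13, -8, -13), (13, -4, -12), (13, -3, -12), (13, 0, -11), (13, 3, -12), (13, 5, -12)]
270 [(36, -4, -83), (36, -2, -83), (12, -3, -12), (12, 0, -12), (12, 3, -12), (36, 3, -83)]
272 [(36, -4, -85), (36, -2, -84), (11, -3, -12), (10, 0, -11), (11, 3, -12), (36, 3, -84)]
274 [(37, -4, -87), (35, -2, -83), (11, -3, -16), (10, 0, -11), (11, 3, -15), (36, 3, -87)]
276 [(37, -4, -89), (35, -2, -85), (11, -3, -18), (10, 0, -14), (11, 3, -18), (37, 3, -88)]
278 [(36, -4, -89), (34, -2, -84), (11, -3, -20), (9, 0, -16), (10, 3, -19), (36, 3, -88)]
280 [(36, -4, -90), (34, -2, -84), (11, -2, -22), (9, 0, -17), (11, 3, -22), (36, 3, -90)]
282 [(36, -4, -91), (33, -2, -84), (10, -2, -22), (8, 0, -18), (11, 3, -24), (36, 3, -92)]
```

Contact is at position z≈0.061, with 3.1 N about 2.5 mm in. I'll press deeper to get the slope.

Emit:
arm_command(targets=[[[0,0,0.003,0,0,0],[0,0,0,0,0,0],[0,0,0,0,0,0]]])

```text
clock: 9.5
position: [0.5557, 0.0624, 0.0557]
ee_rot: [0.454, 3.108, 0.0]
force: [-1.4, 0.6, 6.7]
width: 0.005
gripper_force: 3.0
```

Emit:
arm_command(targets=[[[0,0,0.003,0,0,0],[0,0,0,0,0,0],[0,0,0,0,0,0]]])

```text
clock: 9.88
position: [0.5557, 0.0623, 0.0529]
ee_rot: [0.454, 3.108, 0.0]
force: [-1.8, 1.1, 9.2]
width: 0.005
gripper_force: 4.5
```

Run:
```python
from h import *
s,d,Q,W=wz();print(s["position"],s["force"])
print("cap z",np.median(W[252:264,300:335,2]))
```

```text
[0.55570275 0.06233454 0.05289835] [-1.75879179  1.08055964  9.21871836]
cap z 0.06485730297858872
```

Emit:
arm_command(targets=[[[0,0,-0.01,0,0,0],[0,0,-0.02,0,0,0],[0,0,-0.015,0,0,0],[0,0,0,0,0,0],[0,0,0,0,0,0]]])

```text
clock: 10.55
position: [0.555, 0.0624, 0.097]
ee_rot: [-0.453, -3.108, 0.0]
force: [-0.0, -1.8, 0.3]
width: 0.001
gripper_force: 0.0
```

```bash
python3 -c "
from h import *
rel(*PT['p2'],.045)"
```

```text
10.55 [0.555  0.0624 0.097 ] [-0.01 -1.84  0.26] zaxis [-7.e-04 -1.e-04 -1.e+00]
tool shift [-0.059  -0.1151  0.033 ]
```

Bay 1 is about 1.1 N/mm, so it's the stiff one. Next is bay 2.

Emit:
arm_command(targets=[[[-0.01,-0.02,0,0,0,0],[-0.02,-0.0385,0,0,0,0],[-0.02,-0.0385,0,0,0,0],[-0.009,-0.018,0,0,0,0],[0,0,0.018,0,0,0],[0,0,0.012,0,0,0],[0,0,0,0,0,0],[0,0,0,0,0,0],[0,0,0,0,0,0]]])

```text
clock: 11.68
position: [0.5795, -0.0644, 0.0681]
ee_rot: [0.453, 3.108, 0.0]
force: [-0.4, -0.3, -1.2]
width: 0.004
gripper_force: 0.0
```

Emit:
arm_command(targets=[[[0,0,0.004,0,0,0],[0,0,0.004,0,0,0],[0,0,0,0,0,0],[0,0,0,0,0,0],[0,0,0,0,0,0]]])

```text
clock: 12.3
position: [0.5792, -0.0646, 0.0596]
ee_rot: [0.454, 3.109, 0.0]
force: [0.1, 0.7, 1.0]
width: 0.005
gripper_force: 0.5
```

Emit:
arm_command(targets=[[[0,0,0.003,0,0,0],[0,0,0.003,0,0,0],[0,0,0,0,0,0],[0,0,0,0,0,0],[0,0,0,0,0,0]]])

```text
clock: 12.92
position: [0.5793, -0.0647, 0.0537]
ee_rot: [0.454, 3.108, 0.0]
force: [-0.1, 0.6, 4.4]
width: 0.004
gripper_force: 2.4
```

Run:
```python
from h import *
s,d,Q,W=wz();print(s["position"],s["force"])
print("cap z",np.median(W[252:264,300:335,2]))
```

```text
[ 0.57926808 -0.06469811  0.05365686] [-0.09590798  0.62870963  4.39105001]
cap z 0.06558305111256799
```

Bay 2 is about 0.6 N/mm, the middle stiffness. Next is bay 3.

Emit:
arm_command(targets=[[[0,0,-0.01,0,0,0],[0,0,-0.02,0,0,0],[0,0,-0.015,0,0,0],[0,0,0,0,0,0],[-0.01,-0.02,0,0,0,0],[-0.02,-0.0385,0,0,0,0],[-0.02,-0.0385,0,0,0,0],[-0.008,-0.018,0,0,0,0],[0,0,0,0,0,0],[0,0,0,0,0,0]]])

```text
clock: 14.22
position: [0.6017, -0.1893, 0.0981]
ee_rot: [-0.451, -3.108, -0.002]
force: [-0.6, 0.7, 0.3]
width: 0.006
gripper_force: 0.0
```

Emit:
arm_command(targets=[[[0,0,0.018,0,0,0],[0,0,0.013,0,0,0],[0,0,0.004,0,0,0],[0,0,0.003,0,0,0],[0,0,0,0,0,0],[0,0,0,0,0,0],[0,0,0,0,0,0]]])

```text
clock: 15.1
position: [0.6021, -0.1917, 0.0609]
ee_rot: [0.454, 3.108, -0.0]
force: [1.3, 0.2, 0.4]
width: 0.003
gripper_force: 0.1
```

Emit:
arm_command(targets=[[[0,0,0.003,0,0,0],[0,0,0.003,0,0,0],[0,0,0,0,0,0],[0,0,0,0,0,0],[0,0,0,0,0,0]]])

```text
clock: 15.72
position: [0.6021, -0.1916, 0.0547]
ee_rot: [0.454, 3.108, -0.0]
force: [0.2, 0.0, 1.5]
width: 0.005
gripper_force: 1.0
```

Run:
```python
from h import *
s,d,Q,W=wz();print(s["position"],s["force"])
print("cap z",np.median(W[252:264,300:335,2]))
```

```text
[ 0.60211906 -0.1916411   0.05469072] [0.20990666 0.01531262 1.49964091]
cap z 0.06651121230821436
```

Bay 3 is about 0.3 N/mm, so it's the soft one. I'll lift off and go above tag 3.

Emit:
arm_command(targets=[[[0,0,-0.01,0,0,0],[0,0,-0.02,0,0,0],[0,0,-0.015,0,0,0],[0,0,0,0,0,0],[0.0225,-0.0115,0,0,0,0],[0.03,-0.015,0,0,0,0],[0.02,-0.01,0,0,0,0],[0,0,0,0,0,0],[0,0,0,0,0,0],[0,0,0,0,0,0]]])

```text
clock: 17.02
position: [0.5229, -0.2053, 0.0993]
ee_rot: [0.452, 3.109, 0.0]
force: [0.0, -0.2, 0.1]
width: 0.006
gripper_force: 0.0
```

Run:
```python
from h import *
rel(*PT['t3'],.0415)
s,d,Q,W=wz()
cv2.imwrite("pics/w5.png",d["pixels"][:,:,::-1])
px=d["pixels"];h,sa,v=cv2.split(cv2.cvtColor(px,cv2.COLOR_RGB2HSV))
m=(h>18)&(h<33)&(sa>150)&(W[...,2]>.05)&(W[...,2]<.075)
k,l,st,c=cv2.connectedComponentsWithStats(m.astype(np.uint8))
for i in range(1,k):
    if st[i,4]>150:
        q=W[l==i];print(st[i],q.min(0).round(3),q.max(0).round(3),np.median(q,0).round(4))
```

```text
17.025 [ 0.5229 -0.2053  0.0993] [ 0.02 -0.16  0.12] zaxis [ 3.e-04  0.e+00 -1.e+00]
tool shift [ 0.0007 -0.0009  0.0388]
```

View pics/w5.png

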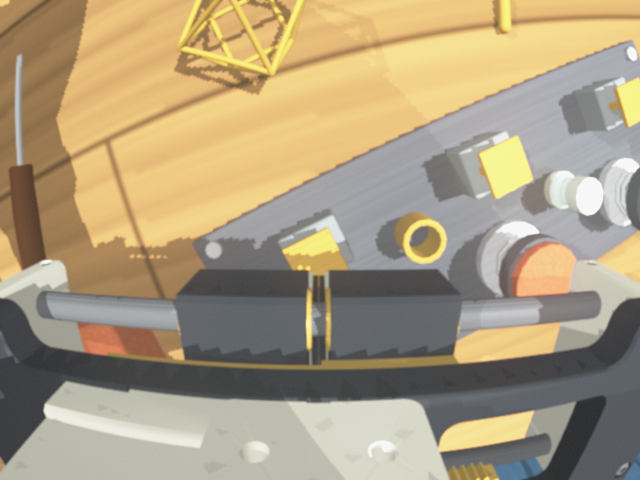

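The fingers are centred over tag 3 at (315,250), and the ferrule at (420,238) is clear. I'll push down in steps.

Emit:
arm_command(targets=[[[0,0,0.02,0,0,0],[0,0,0.016,0,0,0],[0,0,0.01,0,0,0],[0,0,0.005,0,0,0],[0,0,0.004,0,0,0],[0,0,0,0,0,0],[0,0,0,0,0,0]]])

```text
clock: 17.95
position: [0.5223, -0.206, 0.0449]
ee_rot: [0.454, 3.108, -0.0]
force: [-0.2, -0.0, 0.6]
width: 0.008
gripper_force: 0.0
```

Emit:
arm_command(targets=[[[0,0,0.003,0,0,0],[0,0,0.003,0,0,0],[0,0,0.002,0,0,0],[0,0,0,0,0,0],[0,0,0,0,0,0]]])

```text
clock: 18.58
position: [0.5217, -0.2056, 0.0364]
ee_rot: [-0.454, -3.108, -0.0]
force: [-0.5, 0.1, 0.9]
width: 0.008
gripper_force: 0.3
```

Emit:
arm_command(targets=[[[0,0,0.001,0,0,0],[0,0,0.001,0,0,0],[0,0,0,0,0,0],[0,0,0,0,0,0]]])

```text
clock: 19.08
position: [0.5217, -0.2057, 0.0344]
ee_rot: [-0.454, -3.108, -0.0]
force: [-0.3, 0.5, -0.2]
width: 0.005
gripper_force: 0.2
```

Emit:
arm_command(targets=[[[0,0,0.001,0,0,0],[0,0,0,0,0,0]]])

```text
clock: 19.32
position: [0.5218, -0.2057, 0.0341]
ee_rot: [0.454, 3.109, 0.001]
force: [-3.2, 1.4, 10.1]
width: 0.002
gripper_force: 4.9
```

Emit:
arm_command(targets=[[[0,0,0.001,0,0,0],[0,0,0,0,0,0]]])

```text
clock: 19.58
position: [0.522, -0.2057, 0.0339]
ee_rot: [0.454, 3.108, 0.001]
force: [-4.6, 2.7, 21.5]
width: 0.004
gripper_force: 10.4
```

Emit:
arm_command(targets=[[[0,0,0.001,0,0,0],[0,0,0,0,0,0]]])

```text
clock: 19.82
position: [0.5221, -0.2058, 0.0338]
ee_rot: [0.454, 3.108, 0.001]
force: [-8.4, 3.4, 32.2]
width: 0.003
gripper_force: 15.9
```

Run:
```python
from h import *
s,d,Q,W=wz();print(s["position"],s["force"],s["gripper_force"])
print((W[225:280:6,290:340:8,2]).round(4))
```

```text
[ 0.52205763 -0.20578723  0.03377785] [-8.42685246  3.42588987 32.16945755] 15.936020510271192
[[0.0136 0.013  0.0132 0.0134 0.0123 0.0128 0.0135]
 [0.013  0.0126 0.0136 0.0141 0.0132 0.0127 0.0123]
 [0.013  0.013  0.0149 0.0132 0.0203 0.0272 0.0291]
 [0.0127 0.0126 0.0132 0.0233 0.0301 0.0367 0.04  ]
 [0.013  0.0206 0.0268 0.0358 0.0389 0.0415 0.0404]
 [0.0236 0.0304 0.037  0.0418 0.0432 0.0456 0.0413]
 [0.0362 0.0401 0.0411 0.0458 0.0461 0.0448 0.0419]
 [0.0408 0.0428 0.0456 0.0464 0.0456 0.0464 0.0461]
 [0.1187 0.1191 0.1198 0.0456 0.0456 0.1193 0.12  ]
 [0.1239 0.1234 0.124  0.0513 0.0515 0.1231 0.1243]]
```

Bottomed: the head is at about 45 mm and the force rises sharply at 0.034. Now I'll lift away.

Emit:
arm_command(targets=[[[0,0,-0.005,0,0,0],[0,0,-0.015,0,0,0],[0,0,-0.03,0,0,0],[0,0,-0.04,0,0,0],[0,0,-0.04,0,0,0],[0.04,0,-0.02,0,0,0],[0.04,0,0,0,0,0],[0,0,0,0,0,0],[0,0,0,0,0,0],[0,0,0,0,0,0]]])

```text
clock: 21.12
position: [0.4462, -0.1831, 0.1816]
ee_rot: [0.453, 3.108, -0.001]
force: [-0.2, 0.4, 0.2]
width: 0.004
gripper_force: 0.0
```

Run:
```python
from h import *
from cell import arm
print(arm.observe()["position"],arm.observe()["force"])
for n in("scene","top"):
    d=arm.get_image(n);P,_=cloud(d);d0=dict(np.load(n+".npz"));P0,_=cloud(d0)
    for u,v in (((338,221),(288,243),(235,266),(235,270),(356,244),(305,267),(250,293)) if n=="scene" else ((300,247),(360,238),(420,230),(329,222))):
        f=lambda A:np.median(A[v-2:v+3,u-2:u+3,2]).round(4)
        print(n,u,v,f(P0),f(P))
```

```text
[ 0.44620336 -0.18313623  0.18158781] [-0.18283809  0.37182113  0.19114906]
scene 338 221 0.0591 0.0589
scene 288 243 0.0596 0.0589
scene 235 266 0.0614 0.0421
scene 235 270 0.0605 0.043
scene 356 244 0.0709 0.0708
scene 305 267 0.0709 0.0704
scene 250 293 0.0701 0.0701
top 300 247 0.0601 0.0595
top 360 238 0.059 0.0601
top 420 230 0.0619 0.0445
top 329 222 0.0566 0.0564
```

Tag 3 is down by about 18 mm. The other two tags, the rests and the jar read the same as at the start.

```bash
python3 -c "
from cell import arm
print(arm.sign_off())"
```

```text
the job is handed in; nothing more can be done
None
```

I pressed the rests left to right and felt about 1.1, 0.6 and 0.3 N/mm, so the right one (bay 3) is the softest; its tag is fully down, the other two tags are still up, the hand is clear, and the job was handed in at about 21 s.

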